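Scrap the worn pedal through the sprung gates

ROBOT

A 6-joint arm with a two-finger parallel gripper is mounted at the origin on the work surface. World frame = base frame: x ahead of the robot, y to its left, z up, the work surface at z = 0. Lengths are in m, angles in rad, forces in N, time in s.
With the tool pointing down it reaches from about 0.275 to 0.775 m from the base axis. Payload 14.6 kg.
Tool frame: the origin (TCP) lies on the centre line of the jaws, within the pads' length; the fingertips stand 22 mm ahead of it and the grasp point (between the pads) lies 3 mm ahead of it; z points along the fingers, y is the line along which they close (so a half turn about z gives the same grasp; the last joint's range is limited). The gripper opens to 85 mm and grips with 20 to 120 N. Pads are 22 mm wide; open, the fingers measure 114 mm over their backs; the gripper's body (76 mm by 85 mm) begins 54 mm behind the grasp point. The pads swing forward as they close: fully open they stand 13 mm farther back than shut.
Start: joints at [-1.443, 0.263, -0.048, 1.259, 0, 1.415], TCP at [0.146, -0.504, 0.253] pointing down, gripper open.
Joint ranges: [-2.65, 2.65], [-0.89, 1.7], [-1.18, 1.37], [-2.13, 2.11], [-1.35, 1.29], [-3.14, 3.14]. Speed limits (rad/s): [1.89, 1.89, 2.57, 2.79, 3.14, 3.14].

INTERFACE

Orientations are given as [roll, pitch, yaw] about the fixed x, y, z axes, in that order (R = Rz(yaw) Ry(pitch) Rx(roll)).
In Python, from workcell import observe, capture, job_done gives the robot as it stands.
- The arm moves only by the tool carry_out, never from a script. Its argument "deltas" is text: rows parted by semicolons, each of 7 numbers parted by spaces: the opening, from 0 (shut) to 1 (fully open), then the shift along the tool's x, y, z in m, then the turn, a rotation vector about the tool's x, y, z in units of 6 degrees (1.0 is 6 degrees). A call has 1 to 12 rows; each row shifts and turns the commanded pose from where the row before left it, along the tool's axes as they then stand; what a row does not reach is not made up. A row lasts 1/10 s, in which the tool goes at most 50 mm and 8.59 degrees, less where a joint would pass 70% of its speed; a pose out of reach is approached as far as the arm can. A call with a gripper value outside its range is refused whole. The fingers move at their own pace and stop on an object; "newtons" is the grip in N (left out, the last holds). Time passes only in rows, so rows that do not move let the fingers close. It gives the time, the measured TCP pose, the force, the opening and the grip force at its end, in the units of the state.
- observe(): the state, without advancing time (a new reading comes with each control period).
- capture(name): name is "scene" or "top"; returns a dict with "pixels" (420x560x3 uint8, blue, green, red), "fx", "fy", "cx", "cy" (pixels), "dist" ([k1, k2, p1, p2, k3] as OpenCV has them; the pictures are not rectified), "xyz" and "orientation" of the camera in the world. Camera axes: x right, y down, z forward; pixel columns grow to the right and rows downward; lengths in m; the calibration is good to about 2 mm. A picture is of the moment at which its call begins. There is no depth.
- job_done(): hands the job in; it is judged then, once.
The state is a dict: "clock": time; "joint_pos": joint angles; "joint_velocities": joint speeds; "joint_torque": joint torques, N m; "eef_pos": TCP position; "orientation": TCP orientation; "force": force on the tool from outside, world axes, zero at the start; "ft_torque": the same for the moment, N m; "width": finger opening in m; "gripper_force": force on a finger pad.
Only numpy, scipy, OpenCV 4.12 (cv2) and the standard library are available. Lean on these libraries where they do the work, as an engineer would, in place of code of your own. Each camera call takes 0.05 s, during which the arm holds its last target. There are 200 camera calls.

TASK

The orange bicycle pedal is worn out. Bring it to the scrap pen and push it in through the yellow sprung swing gates, down at bench level and not over the top, far enough that the gates swing shut behind it, and leave it lying flat inside. Leave the good blue pedal where it is.

Things in the scene. Friction and masses are not known exactly. Their poses are not given: they have to be found in the camera images.
- worn_pedal_center (a point): Worn orange platform pedal lying flat on the bench: body 92 x 50 x 26 mm, about 0.18 kg, with a steel axle stub 14 mm thick sticking 16 mm further out of one short end. The point is the centre of the body, 13 mm above its underside; x along the length towards the stub, y across the 50 mm width (grip it across this, on the plain long sides), z up.
- gate (a point): Middle of the gate line of the fixed scrap pen, at bench level (the pen has no floor or roof: things slide in on the bench). x points level through the gate into the pen, y along the gate line, z up. Pen: dark steel walls 4 mm thick, 45 mm high; inside 176 mm wide, 228 mm deep from the gate line. Gateway 123 mm wide, between blue posts 45 mm high.
- gate_leaf (a joint): Two yellow gate leaves, linked, opening equally: 0 rad shut, 1.45 wide open, inwards only. Each is 64 mm long, 4 mm thick, from 3 to 42 mm above the bench, hinged at the posts, tips meeting mid-gate. A light spring (some 2 to 8 N at the pedal opens them) shuts them once nothing stands in their swing, which reaches 65 mm beyond the gate line.
- good_pedal_center (a point): The good pedal, blue, same shape and size as the worn one, to be left where it is. The point is the centre of its body, 13 mm above the bench; axes as on the worn pedal.
Things that resemble listed ones, but are neither listed nor needed, are in the scene too. What is shaped like the part that bears worn_pedal_center but turquoise is not meant.

How it is judged:
By the outcome, as a careful person would: the job done as asked, in the order asked, and still so for the second after the job is handed in, with the robot touching nothing.
It also fails if it takes over 46 s, if anything falls off the work surface, if the arm or the gripper's body presses on something with over 40 N, if the wrist force passes 120 N, or if a joint passes its speed limit or range.

## Working session

There is one attempt and no reset: what is moved stays moved. The work goes in short steps, Python scripts to look and compute and a tool call to move; the robot and the scene stay as the last step left them, time stands still between calls to the robot, and variables do not carry over. Pictures are saved under pics/ and viewed, at most 10 in all, crops included, and the job is handed in when it is done.

Besides the shell and the picture viewer there is one more tool, called after "Call:" by a JSON object that holds its "name" and its "arguments", one argument or row to a line. carry_out: Moves the arm, as the interface text tells. Its arguments: {"type":"object","properties":{"deltas":{"type":"string"},"newtons":{"type":"number"}},"required":["deltas"]}

```bash
ls; mkdir -p pics; python3 - <<'E'
from workcell import observe, capture
import cv2,pickle
print(observe())
for n in("scene","top"):
    c=capture(n); cv2.imwrite(f"pics/{n}0.png",c["pixels"]); pickle.dump(c,open(n+"0.pkl","wb"))
    print({k:v for k,v in c.items() if k!="pixels"})
E
```

```text
pics
{'clock': 0.0, 'joint_pos': array([-1.44329658e+00,  2.63494661e-01, -4.89540290e-02,  1.25940788e+00,
        2.64817815e-06,  1.41549660e+00]), 'joint_velocities': array([-0.00028498, -0.00058181, -0.00150498, -0.00015884,  0.00116305,
        0.00138351]), 'joint_torque': array([ 1.19795644e-03, -6.37622166e+01,  3.84561110e+01,  1.39859982e-02,
       -9.26495454e-05,  1.32952056e-05]), 'eef_pos': array([ 0.14646026, -0.50388063,  0.25283347]), 'orientation': array([-3.14054558e+00, -1.66611039e-04,  2.82799383e-01]), 'force': array([0.65507587, 1.01549119, 0.29368864]), 'ft_torque': array([-0.04254241, -0.04398816,  0.02051213]), 'gripper_force': 0.0, 'width': 0.08548698249296886}
{'fx': 399.97324605720866, 'fy': 399.97324605720866, 'cx': 280.38599938008605, 'cy': 210.42632450019505, 'dist': array([-0.02884312,  0.        ,  0.        ,  0.        ,  0.        ]), 'xyz': array([ 0.70528502, -0.52810628,  0.81553397]), 'orientation': array([-2.61666726,  0.01214631,  0.49437478])}
{'fx': 456.5087745322584, 'fy': 456.5087745322584, 'cx': 282.6465976973795, 'cy': 211.92438611398356, 'dist': array([-0.07990092,  0.        ,  0.        ,  0.        ,  0.        ]), 'xyz': array([ 0.38008891, -0.15250457,  1.18660051]), 'orientation': array([-3.06980307,  0.02896874, -1.55617321])}
```

View pics/scene0.png

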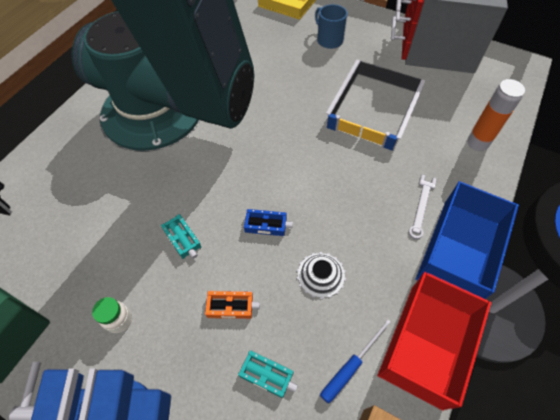

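View pics/top0.png

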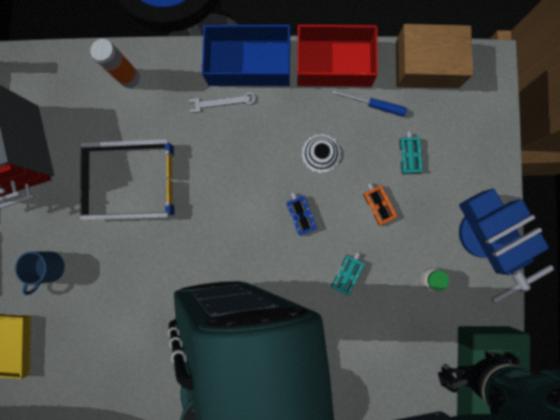

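The top view shows the orange pedal at (381,204) with its stub up at (371,187), the blue pedal at (302,215), and the gate line at x≈170 between rows 150 and 210, with the pen to its left. I'll enlarge it to measure.

```bash
python3 - <<'E'
import cv2,pickle,numpy as np
p=pickle.load(open("top0.pkl","rb"))["pixels"]
a=cv2.resize(p[165:245,340:420],None,fx=6,fy=6,interpolation=cv2.INTER_CUBIC)
b=cv2.resize(p[130:225,145:195],None,fx=6,fy=6,interpolation=cv2.INTER_CUBIC)
a=cv2.copyMakeBorder(a,0,90,0,0,cv2.BORDER_CONSTANT)
cv2.imwrite("pics/crop1.png",np.hstack([a,b]))
E
```

```text
(no output)
```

View pics/crop1.png

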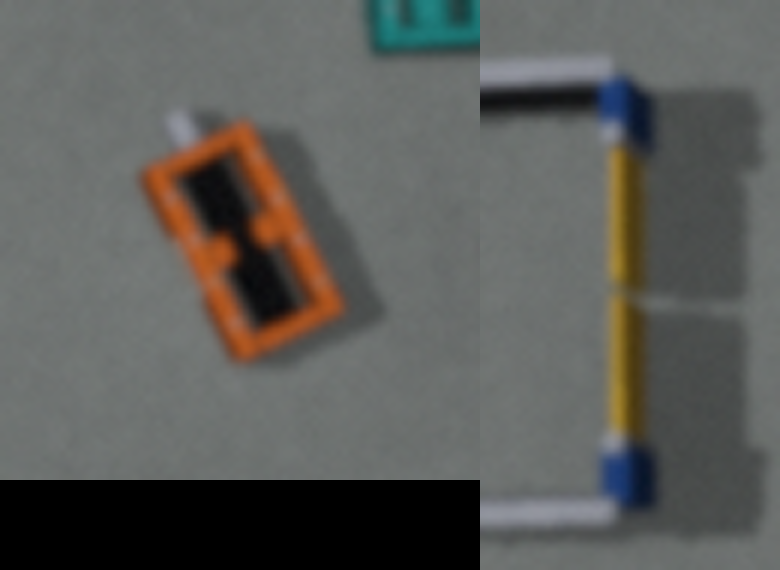

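```bash
cat > h.py <<'E'
import cv2,pickle,numpy as np
from scipy.spatial.transform import Rotation as Ro
def w(c,uv,z):
    n=cv2.undistortPoints(np.array(uv,float).reshape(-1,1,2),np.array([[c["fx"],0,c["cx"]],[0,c["fy"],c["cy"]],[0,0,1]]),c["dist"])[:,0]
    d=np.c_[n,np.ones(len(n))]@Ro.from_euler("xyz",c["orientation"]).as_matrix().T
    return c["xyz"]+d*((z-c["xyz"][2])/d[:,2])[:,None]
def crop(uv,x0,y0,s,dx=0): return (np.array(uv,float)-[dx,0]+.5)/s-.5+[x0,y0]
E
python3 - <<'E'
from h import *
np.set_printoptions(precision=4,suppress=True)
c=pickle.load(open("top0.pkl","rb"))
o=w(c,crop([(145,175),(248,122),(343,305),(240,360)],340,165,6),.026)
print(o,o.mean(0),[np.linalg.norm(o[i]-o[i-1]) for i in range(4)])
f=(o[0]+o[1]-o[2]-o[3]); print("yaw",np.degrees(np.arctan2(f[1],f[0])))
print("gate top",w(c,crop([(617,145),(617,291),(617,437)],145,130,6,480),.042))
print("gate bot",w(c,crop([(645,152),(643,430)],145,130,6,480),.003))
print("walls top",w(c,[(85,145.5),(168,141.5),(85,216),(168,215)],.045))
print("blue",w(c,[(302,215)],.026))
s=pickle.load(open("scene0.pkl","rb"))
print("scene orange",w(s,[(207,293),(252,292),(253,312),(207,314)],.026), "gate",w(s,[(336,121),(390,136),(362,127)],.042))
E
```

```text
[[ 0.5122 -0.3239  0.026 ]
 [ 0.5354 -0.3678  0.026 ]
 [ 0.4578 -0.408   0.026 ]
 [ 0.434  -0.3643  0.026 ]] [ 0.4848 -0.366   0.026 ] [np.float64(0.08800233514411947), np.float64(0.04966988567738151), np.float64(0.08739696427176392), np.float64(0.049833713520111275)]
yaw 27.350783117266797
gate top [[0.6083 0.1808 0.042 ]
 [0.5451 0.1784 0.042 ]
 [0.4826 0.1762 0.042 ]]
gate bot [[0.613  0.1794 0.003 ]
 [0.4893 0.1759 0.003 ]]
walls top [[0.6293 0.4011 0.045 ]
 [0.6397 0.1796 0.045 ]
 [0.4448 0.3915 0.045 ]
 [0.4502 0.1728 0.045 ]]
blue [[ 0.4559 -0.1671  0.026 ]]
scene orange [[ 0.4398 -0.3724  0.026 ]
 [ 0.52   -0.327   0.026 ]
 [ 0.5427 -0.3617  0.026 ]
 [ 0.4638 -0.4087  0.026 ]] gate [[0.4847 0.1622 0.042 ]
 [0.6248 0.1798 0.042 ]
 [0.5515 0.1745 0.042 ]]
```

```bash
python3 - <<'E'
import cv2,pickle,numpy as np
p=pickle.load(open("top0.pkl","rb"))["pixels"]
a=cv2.resize(p[125:235,70:190],None,fx=5,fy=5,interpolation=cv2.INTER_CUBIC)
cv2.imwrite("pics/crop2.png",a)
E
```

```text
(no output)
```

View pics/crop2.png

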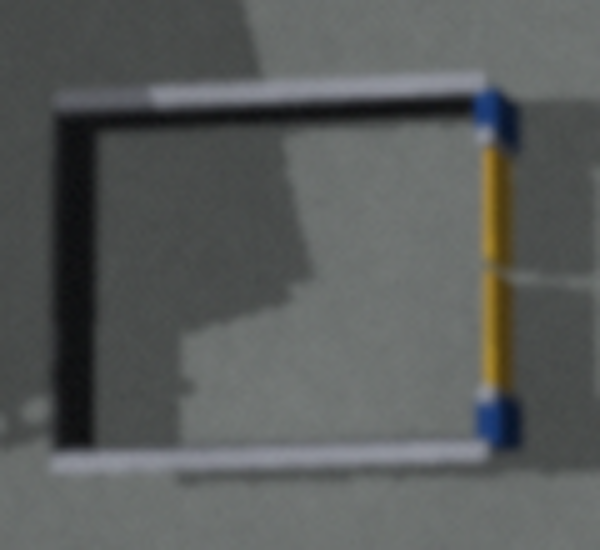

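```bash
python3 - <<'E'
from h import *
np.set_printoptions(precision=4,suppress=True)
c=pickle.load(open("top0.pkl","rb"))
q=w(c,crop([(57,103),(485,82),(57,464),(485,452)],70,125,5),.045);print(q)
for a,b in((1,0),(3,2)): d=q[b]-q[a];print(np.degrees(np.arctan2(d[1],d[0])),np.linalg.norm(d))
d=q[1]-q[3];print(np.degrees(np.arctan2(d[1],d[0]))+90,np.linalg.norm(d))
E
```

```text
[[0.6301 0.4121 0.045 ]
 [0.641  0.1833 0.045 ]
 [0.441  0.4021 0.045 ]
 [0.4502 0.1764 0.045 ]]
92.73345152712658 0.22900793113958823
92.32617203225921 0.225919795597375
92.07540788087482 0.19095087830560628
```

Call:
{"name": "carry_out", "arguments": {
  "deltas": "1 0 0 0 0 0 -1; 1 0 0 0 0 0 -1; 1 0.036 0.004 0.012 0 0 0; 1 0.036 0.004 0.012 0 0 0; 1 0.036 0.004 0.012 0 0 0; 1 0.036 0.004 0.012 0 0 0; 1 0.036 0.004 0.012 0 0 0; 1 0.036 0.004 0.012 0 0 0; 1 0.036 0.004 0.012 0 0 0; 1 0.036 0.004 0.012 0 0 0; 1 0.036 0.004 0.012 0 0 0; 1 0.036 0.004 0.012 0 0 0",
  "newtons": 40
}}

```text
clock: 1.3
eef_pos: [0.4839, -0.3684, 0.1325]
orientation: [-3.141, 0.0, 0.492]
force: [-0.0, -0.6, -0.2]
width: 0.0854
gripper_force: 0.0
```

Call:
{"name": "carry_out", "arguments": {
  "deltas": "1 0 0 0 0 0 0; 1 0 0 0 0 0 0; 1 0 0 0 0 0 0"
}}

```text
clock: 1.6
eef_pos: [0.4821, -0.3695, 0.1334]
orientation: [-3.141, 0.0, 0.492]
force: [-0.8, -0.5, 0.2]
width: 0.0853
gripper_force: 0.0
```

Call:
{"name": "carry_out", "arguments": {
  "deltas": "1 0.004 -0.002 0.013 0 0 0; 1 0 0 0.015 0 0 0; 1 0 0 0.015 0 0 0; 1 0 0 0.015 0 0 0; 1 0 0 0.015 0 0 0; 1 0 0 0.015 0 0 0; 1 0 0 0.012 0 0 0; 1 0 0 0.008 0 0 0; 1 0 0 0 0 0 0; 1 0 0 0 0 0 0"
}}

```text
clock: 2.6
eef_pos: [0.4853, -0.3659, 0.0257]
orientation: [3.141, -0.0, 0.492]
force: [0.1, -0.5, 0.9]
width: 0.0861
gripper_force: 0.0
```

```bash
python3 - <<'E'
from workcell import capture
import cv2
c=capture("scene")
cv2.imwrite("pics/s1.png",cv2.resize(c["pixels"][200:400,100:367],None,fx=3,fy=3,interpolation=cv2.INTER_CUBIC)[:600,:800])
E
```

```text
(no output)
```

View pics/s1.png

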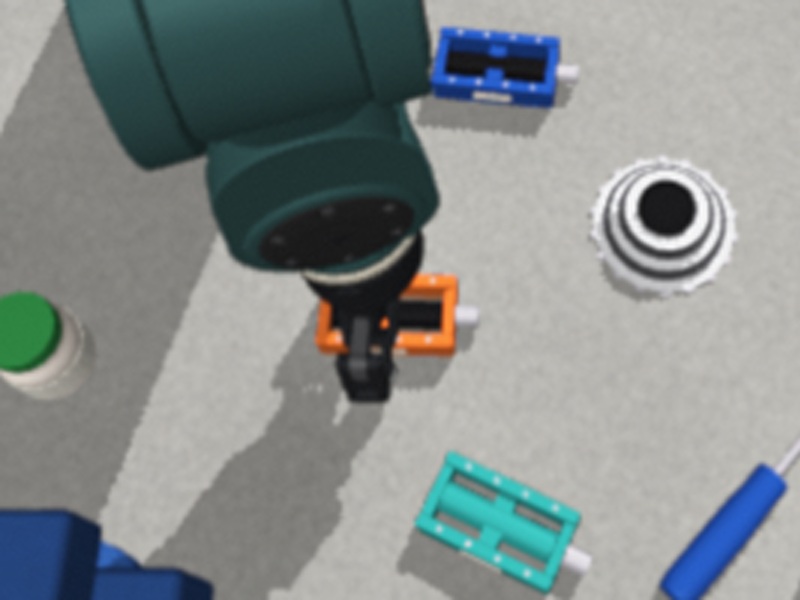

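The open fingers straddle the orange pedal (crop 320–458, 275–355). The finger, at about x 368, sits slightly off-centre, away from the stub. I'll shift forward a little and close.

Call:
{"name": "carry_out", "arguments": {
  "deltas": "1 0.006 0 0.001 0 0 0; 1 0 0 0 0 0 0; 0.3 0 0 0 0 0 0; 0.3 0 0 0 0 0 0; 0.3 0 0 0 0 0 0; 0.3 0 0 0 0 0 0; 0.3 0 0 0 0 0 0; 0.3 0 0 0 0 0 0; 0.3 0 0 0 0 0 0; 0.3 0 0 0 0 0 0",
  "newtons": 40
}}

```text
clock: 3.65
eef_pos: [0.4907, -0.363, 0.0247]
orientation: [3.141, -0.0, 0.492]
force: [0.1, 1.0, 6.4]
width: 0.0496
gripper_force: 42.4
```

Call:
{"name": "carry_out", "arguments": {
  "deltas": "0.3 0 0 -0.015 0 0 0; 0.3 0 0 -0.02 0 0 0; 0.3 0 0 -0.01 0 0 -1.335; 0.3 0 0 -0.01 0 0 -1.335; 0.3 0 0 -0.01 0 0 -1.335; 0.3 0 0 -0.01 0 0 -1.335; 0.3 0 0 -0.01 0 0 -1.335; 0.3 0 0 -0.01 0 0 -1.335; 0.3 0 0 -0.01 0 0 -1.335; 0.3 0 0 -0.01 0 0 -1.335; 0.3 0 0 0 0 0 0; 0.3 0 0 0 0 0 0"
}}

```text
clock: 4.85
eef_pos: [0.4904, -0.3627, 0.1389]
orientation: [-3.141, -0.0, 1.606]
force: [1.0, 0.1, -2.3]
width: 0.0498
gripper_force: 42.1
```

Call:
{"name": "carry_out", "arguments": {
  "deltas": "0.3 0.025 0.006 0 0 0 0; 0.3 0.038 0.007 0 0 0 0; 0.3 0.038 0.007 0 0 0 0; 0.3 0.038 0.007 0 0 0 0; 0.3 0.038 0.007 0 0 0 0; 0.3 0.038 0.007 0 0 0 0; 0.3 0.038 0.007 0 0 0 0; 0.3 0.038 0.007 0 0 0 0; 0.3 0.038 0.007 0 0 0 0; 0.3 0.038 0.007 0 0 0 0; 0.3 0.021 0.007 0 0 0 0; 0.3 0 0 0 0 0 0"
}}

```text
clock: 6.05
eef_pos: [0.551, 0.0305, 0.1385]
orientation: [-3.141, -0.001, 1.61]
force: [0.0, -0.6, -1.9]
width: 0.0489
gripper_force: 42.0
```

```bash
python3 - <<'E'
from workcell import capture,observe
import cv2,pickle
c=capture("scene");pickle.dump(c,open("s2.pkl","wb"))
print(observe()["eef_pos"],observe()["orientation"])
cv2.imwrite("pics/s2.png",cv2.resize(c["pixels"][50:250,200:467],None,fx=3,fy=3,interpolation=cv2.INTER_CUBIC)[:600,:800])
E
```

```text
[0.55076902 0.02910131 0.13853012] [-3.14055003e+00 -8.97452967e-05  1.60956036e+00]
```

View pics/s2.png

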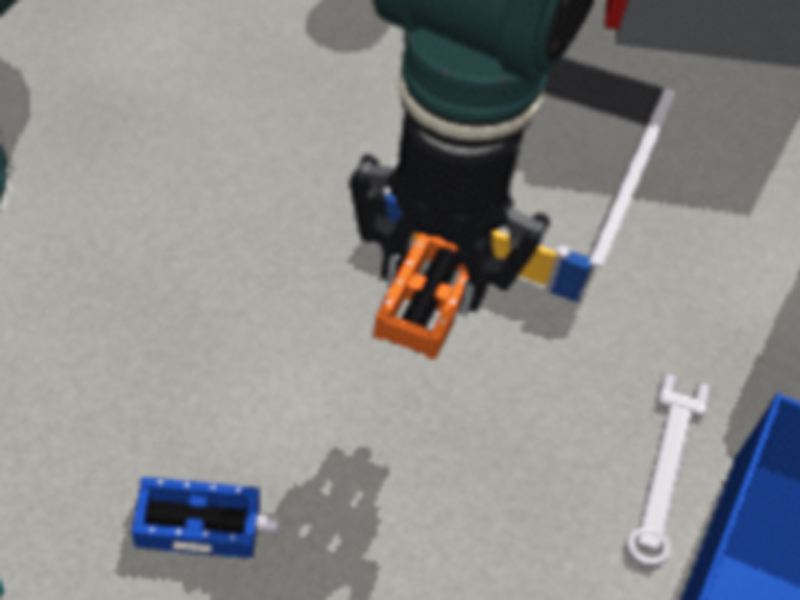

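```bash
python3 - <<'E'
from h import *
c=pickle.load(open("s2.pkl","rb"))
print(w(c,crop([(378,319),(440,340),(418,236),(466,252)],200,50,3),.1398))
E
```

```text
[[ 0.53390751 -0.02533305  0.1398    ]
 [ 0.57993931 -0.02181549  0.1398    ]
 [ 0.52739371  0.05830175  0.1398    ]
 [ 0.5647149   0.06061666  0.1398    ]]
```

The pedal is held level and lined up with the gate, with its rear edge at crop (378,319)–(440,340). Now I'll lower it in front of the gate.

Call:
{"name": "carry_out", "arguments": {
  "deltas": "0.3 0 0 0.014 0 0 0; 0.3 0 0 0.016 0 0 0; 0.3 0 0 0.016 0 0 0; 0.3 0 0 0.016 0 0 0; 0.3 0 0 0.016 0 0 0; 0.3 0 0 0.016 0 0 0; 0.3 0 0 0.012 0 0 0; 0.3 0 0 0.006 0 0 0; 0.3 0 0 0 0 0 0; 0.3 0 0 0 0 0 0"
}}

```text
clock: 7.1
eef_pos: [0.5512, 0.0278, 0.0277]
orientation: [3.141, 0.0, 1.61]
force: [0.8, -0.4, -1.7]
width: 0.0493
gripper_force: 42.0
```

Call:
{"name": "carry_out", "arguments": {
  "deltas": "0.3 0.008 0 0.001 0 0 0; 0.3 0.012 0 0 0 0 0; 0.3 0.012 0 0 0 0 0; 0.3 0.012 0 0 0 0 0; 0.3 0.012 0 0 0 0 0; 0.3 0.012 0 0 0 0 0; 0.3 0.012 0 0 0 0 0; 0.3 0.012 0 0 0 0 0; 0.3 0.01 0 0 0 0 0; 0.3 0.01 0 0 0 0 0; 0.3 0.01 0 0 0 0 0"
}}

```text
clock: 8.2
eef_pos: [0.5461, 0.1505, 0.0262]
orientation: [-3.141, 0.0, 1.61]
force: [0.5, -1.8, -1.5]
width: 0.0492
gripper_force: 42.0
```

```bash
python3 - <<'E'
from workcell import capture,observe
import cv2,pickle
c=capture("scene")
cv2.imwrite("pics/s3.png",cv2.resize(c["pixels"][30:180,250:450],None,fx=4,fy=4,interpolation=cv2.INTER_CUBIC))
E
```

```text
(no output)
```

View pics/s3.png

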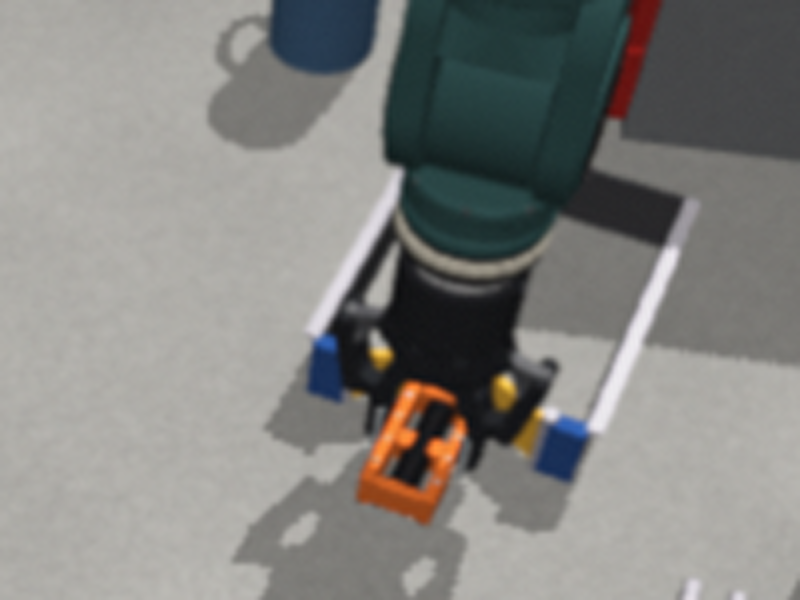

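The leaves are swinging inward around the pedal with little force, and the pedal sits between the posts at (325,365) and (562,447). I'll continue.

Call:
{"name": "carry_out", "arguments": {
  "deltas": "0.3 0.01 0 0 0 0 0; 0.3 0.01 0 0 0 0 0; 0.3 0.01 0 0 0 0 0; 0.3 0.01 0 0 0 0 0; 0.3 0.01 0 0 0 0 0; 0.3 0.01 0 0 0 0 0; 0.3 0.01 0 0 0 0 0"
}}

```text
clock: 8.95
eef_pos: [0.5434, 0.2206, 0.0263]
orientation: [3.142, 0.0, 1.611]
force: [1.2, -3.5, -1.3]
width: 0.0496
gripper_force: 43.9
```

Call:
{"name": "carry_out", "arguments": {
  "deltas": "0.3 0.01 0 0 0 0 0; 0.3 0.01 0 0 0 0 0; 0.3 0.01 0 0 0 0 0; 0.3 0.01 0 0 0 0 0; 0.3 0.01 0 0 0 0 0; 0.3 0.01 0 0 0 0 0; 0.3 0.01 0 0 0 0 0; 0.3 0.01 0 0 0 0 0; 0.3 0.01 0 0 0 0 0; 0.3 0.008 0 0 0 0 0; 0.3 0 0 0 0 0 0; 0.3 0 0 0 0 0 0"
}}

```text
clock: 10.15
eef_pos: [0.5394, 0.3177, 0.0262]
orientation: [-3.141, 0.0, 1.611]
force: [0.1, -0.1, -1.8]
width: 0.0493
gripper_force: 42.9
```

```bash
python3 - <<'E'
from workcell import capture,observe
import cv2,pickle
print(observe()["eef_pos"])
a=capture("scene")["pixels"][30:180,250:400];b=capture("top")["pixels"][100:250,60:210]
cv2.imwrite("pics/s4.png",cv2.resize(cv2.hconcat([a,b]),None,fx=2.6,fy=2.6,interpolation=cv2.INTER_CUBIC))
E
```

```text
[0.53935764 0.31771702 0.02619891]
```

View pics/s4.png

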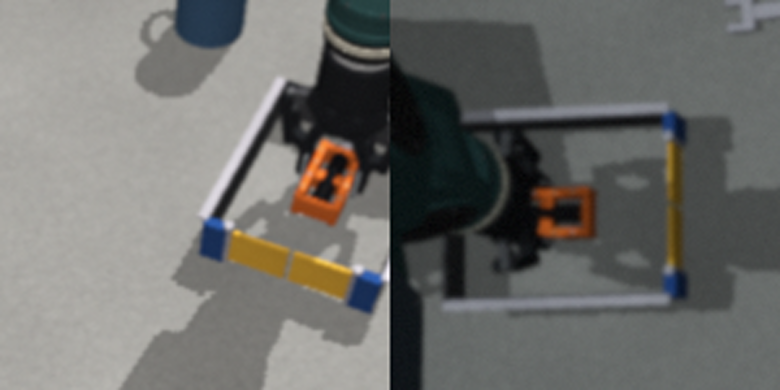

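The gates have shut behind the pedal, and its rear is clear of their swing. I'll set it down, release it and lift straight up.

Call:
{"name": "carry_out", "arguments": {
  "deltas": "0.3 0 0 0.001 0 0 0; 0.3 0 0 0 0 0 0; 0.8 0 0 0 0 0 0; 0.8 0 0 0 0 0 0; 0.8 0 0 0 0 0 0; 0.8 0 0 0 0 0 0; 0.8 0 0 0 0 0 0; 0.8 0 0 0 0 0 0"
}}

```text
clock: 11.05
eef_pos: [0.5395, 0.3177, 0.0253]
orientation: [3.142, 0.0, 1.611]
force: [-0.4, -0.1, 0.4]
width: 0.0681
gripper_force: 0.0
```

Call:
{"name": "carry_out", "arguments": {
  "deltas": "0.8 0 0 -0.006 0 0 0; 0.8 0 0 -0.01 0 0 0; 0.8 0 0 -0.015 0 0 0; 0.8 0 0 -0.02 0 0 0; 0.8 0 0 -0.02 0 0 0; 0.8 0 0 -0.02 0 0 0; 0.8 0 0 -0.02 0 0 0; 0.8 0 0 -0.02 0 0 0; 0.8 0 0 -0.02 0 0 0; 0.8 0 0 0 0 0 0; 0.8 0 0 0 0 0 0"
}}

```text
clock: 12.15
eef_pos: [0.5396, 0.3178, 0.1769]
orientation: [3.141, -0.0, 1.611]
force: [0.0, -0.3, -0.6]
width: 0.0685
gripper_force: 0.0
```

```bash
python3 - <<'E'
from workcell import capture,observe
import cv2,pickle
a=capture("scene")["pixels"][30:250,230:450];b=capture("top")["pixels"][100:320,60:280]
cv2.imwrite("pics/s5.png",cv2.resize(cv2.hconcat([a,b]),None,fx=1.8,fy=1.8,interpolation=cv2.INTER_CUBIC))
E
```

```text
(no output)
```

View pics/s5.png

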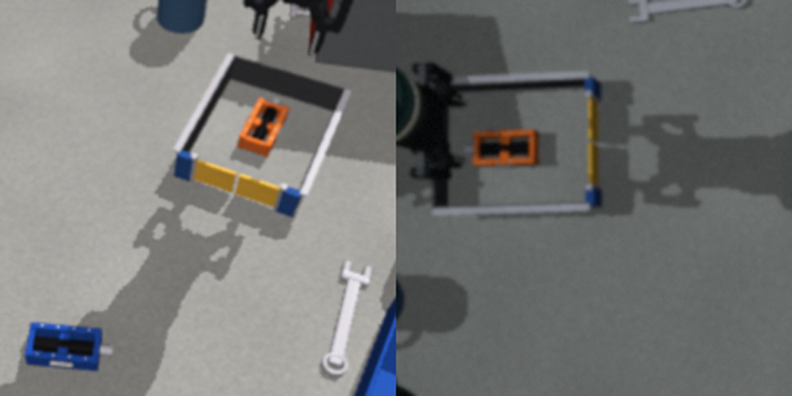

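The orange pedal lies flat inside the pen (left half, 263,125), the gates are shut, the gripper is clear, and the blue pedal hasn't moved.

```bash
python3 -c "
from workcell import job_done
print(job_done())"
```

```text
the job is handed in; nothing more can be done
None
```

The worn orange pedal was pushed in through the swing gates at bench level and lies flat inside the pen with the gates shut behind it; the blue pedal was not touched, and the job was handed in at about 12 s.

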